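# Load the press rack with the dies in reverse order

### The arm

A 6-joint arm with a two-finger parallel gripper is mounted at the origin on the work surface. World frame = base frame: x ahead of the robot, y to its left, z up, the work surface at z = 0. Lengths are in m, angles in rad, forces in N, time in s.
With the tool pointing down it reaches from about 0.25 to 0.725 m from the base axis. Payload 9.7 kg.
Tool frame: the origin (TCP) lies at the very end of the fingers, on their centre line; the grasp point (between the pads) lies 19 mm behind it; z points along the fingers, y is the direction in which the jaws open and shut (so a half turn about z gives the same grasp; the last joint's range is limited). The gripper opens to 85 mm and grips with 20 to 120 N. Pads are 22 mm wide; open, the fingers measure 114 mm over their backs; the gripper's body (76 mm by 85 mm) begins 54 mm behind the grasp point. The pads swing forward as they close: fully open they stand 13 mm farther back than shut.
Start: joints at [-1.154, 0.087, 0.176, 1.66, 0, 1.571], TCP at [0.223, -0.503, 0.231] pointing down, gripper open.
Joint ranges: [-3.13, 3.13], [-0.85, 1.81], [-1.15, 1.24], [-2.2, 2.28], [-1.44, 1.52], [-3.14, 3.14]. Speed limits (rad/s): [2.22, 2.22, 2.57, 3.14, 3.14, 3.14].

### API

Orientations are given as a rotation vector (axis times angle).
In Python, from workcell import env, eyes gives the robot as it stands.
- The arm moves only by the shell command python3 -m crank 'ROWS'. ROWS is JSON, a list of rows, each a list of 7 numbers: the turn, a rotation vector about the tool's x, y, z in rad, then the shift along the tool's x, y, z in units of 40 mm (1.0 is 40 mm), then the opening, from 0 (shut) to 1 (fully open). A call has 1 to 12 rows; each row is the pose to reach, as a shift and turn from the pose commanded when the call began, along the tool's axes at that moment; what a row does not reach only later rows make up. A row lasts 1/8 s, in which the tool goes at most 62.5 mm and 10.7 degrees, less where a joint would pass 70% of its speed; a pose out of reach is approached as far as the arm can. A call with a gripper value outside its range is refused whole. The fingers move at their own pace and stop on an object; the grip force is fixed at half the most. Time passes only in rows, so rows that repeat a pose let the fingers close. It gives the time, the measured TCP pose, the force and the opening at its end, in the units of the state.
- env.state(): the state, without advancing time (a new reading comes with each control period).
- eyes.read_camera(name): name is "scene" or "top" or "wrist"; returns the picture (384x512x3 uint8, red, green, blue); there is no depth.
- eyes.camera_info(name): a dict with "intrinsics" (3x3 intrinsics, pixels), "D" ([k1, k2, p1, p2, k3] as OpenCV has them; the pictures are not rectified), "R" (3x3) and "t" (3): a world point X has camera coordinates R X + t. Camera axes: x right, y down, z forward; pixel columns grow to the right and rows downward; lengths in m; the calibration is good to about 2 mm. A picture is of the moment at which its call begins: read the wrist's pose just before it. camera_info takes no time and is no camera call; for the wrist camera it gives the pose at the moment of the call.
- env.close_job(): hands the job in, once; it reports no verdict.
The state is a dict: "t": time; "joints": joint angles; "joint_vel": joint speeds; "joint_efforts": joint torques, N m; "position": TCP position; "ee_rot": TCP orientation; "wrist_force": force on the tool from outside, world axes, zero at the start; "ft_torque": the same for the moment, N m; "width": finger opening in m.
Only numpy, scipy, OpenCV 4.12 (cv2) and the standard library are available. Lean on these libraries where they do the work, as an engineer would, in place of code of your own. Each camera call takes 0.05 s, during which the arm holds its last target.

### The job

Move the four steel press dies from the wooden rack to the empty metal rack beside it, in reverse order: the die that now stands farthest left, as seen from the robot, goes into the seat farthest right, the next into the next, and so on. Seat every die upright and fully home in its own seat and let go of it. Do not knock over or push away the small glass jar that stands between the racks.

Things in the scene. Friction and masses are not known exactly. Their poses are not given: they have to be found in the camera images.
- die_disc: loose steel press die, 64 mm high, about 0.25 kg; head: a thick round disc 42 mm across with a dark face. Below it a round convex foot from z = 0 to 18 mm (18 mm wide at the bottom, bulging out to 40 mm), a flange 50 mm wide from z = 18 to 24 mm, then the straight-sided head to z = 64 mm, gripped from above. Origin: centre of the underside of the foot, z up.
- die_pin: loose steel press die, 64 mm high, about 0.25 kg; head: a slim round pin 17 mm across. Below it a round convex foot from z = 0 to 18 mm (18 mm wide at the bottom, bulging out to 40 mm), a flange 50 mm wide from z = 18 to 24 mm, then the straight-sided head to z = 64 mm, gripped from above. Origin: centre of the underside of the foot, z up.
- die_square: loose steel press die, 64 mm high, about 0.25 kg; head: a square block 28 x 28 mm, sides along the body's x and y. Below it a round convex foot from z = 0 to 18 mm (18 mm wide at the bottom, bulging out to 40 mm), a flange 50 mm wide from z = 18 to 24 mm, then the straight-sided head to z = 64 mm, gripped from above. Origin: centre of the underside of the foot, z up.
- die_bar: loose steel press die, 64 mm high, about 0.25 kg; head: a narrow oblong bar, 14 mm along the body's x and 44 mm along its y. Below it a round convex foot from z = 0 to 18 mm (18 mm wide at the bottom, bulging out to 40 mm), a flange 50 mm wide from z = 18 to 24 mm, then the straight-sided head to z = 64 mm, gripped from above. Origin: centre of the underside of the foot, z up.
- cup_disc: fixed dark-steel dished cup in which the disc die stands at the start; 56 mm wide, 24 mm high, mouth 42 mm wide. Origin: centre of its underside. The four cups stand 74 mm apart in one row on a 12 mm brown board (78 x 300 mm), the wooden rack, left or right of the press rack, in any order; their y axes point along the row, to the left seen from the robot.
- cup_pin: fixed dark-steel dished cup in which the pin die stands at the start; 56 mm wide, 24 mm high, mouth 42 mm wide. Origin: centre of its underside. The four cups stand 74 mm apart in one row on a 12 mm brown board (78 x 300 mm), the wooden rack, left or right of the press rack, in any order; their y axes point along the row, to the left seen from the robot.
- cup_square: fixed dark-steel dished cup in which the square die stands at the start; 56 mm wide, 24 mm high, mouth 42 mm wide. Origin: centre of its underside. The four cups stand 74 mm apart in one row on a 12 mm brown board (78 x 300 mm), the wooden rack, left or right of the press rack, in any order; their y axes point along the row, to the left seen from the robot.
- cup_bar: fixed dark-steel dished cup in which the bar die stands at the start; 56 mm wide, 24 mm high, mouth 42 mm wide. Origin: centre of its underside. The four cups stand 74 mm apart in one row on a 12 mm brown board (78 x 300 mm), the wooden rack, left or right of the press rack, in any order; their y axes point along the row, to the left seen from the robot.
- press_rack: fixed dark-steel board, 78 x 300 x 12 mm, with four empty bright dished seats like the cups. Origin: centre of its underside; y along the row, to the left seen from the robot. Seat centres at x = 0, y = -111, -37, 37, 111 mm; rims at z = 36 mm. A die fully home has its flange on the rim, its origin at z = 18 mm. Within about 8 mm of the centre the foot guides itself in; any yaw is fine.
- snap_jar: small glass jar with a metal cap, 40 mm wide, 55 mm high, 0.12 kg, loose, standing in the gap between the two racks; to be left standing. Origin: centre of its underside.
Mind the look-alikes: they are no part of the job. Leave any blue look-alike of the die_pin alone. Leave any red look-alike of the die_disc alone.

How it is judged:
At the end, for the whole second after the job is handed in: Each die stands in the press rack's seat that mirrors its starting cup's place in the start row (leftmost to rightmost and so on), within 8 mm of the seat's centre along and across the rack, its origin within 4 mm of the fully-home height, tilted less than 0.1 rad, at rest (under 0.02 m/s) (((y of any of cup_pin, cup_square, cup_bar in the frame of cup_disc above 0.185 m and y of die_disc in the frame of press_rack between 0.103 and 0.119 m) or (y of any of cup_pin, cup_square, cup_bar in the frame of cup_disc above 0.111 m and y of each of cup_pin, cup_square, cup_bar in the frame of cup_disc below 0.185 m and y of die_disc in the frame of press_rack between 0.029 and 0.045 m) or (y of any of cup_pin, cup_square, cup_bar in the frame of cup_disc below -0.111 m and y of each of cup_pin, cup_square, cup_bar in the frame of cup_disc above -0.185 m and y of die_disc in the frame of press_rack between -0.045 and -0.029 m) or (y of any of cup_pin, cup_square, cup_bar in the frame of cup_disc below -0.185 m and y of die_disc in the frame of press_rack between -0.119 and -0.103 m)) and x of die_disc in the frame of press_rack between -0.008 and 0.008 m and z of die_disc in the frame of press_rack between 0.014 and 0.022 m and angle between each of die_disc, die_pin, die_square, die_bar's own z axis and vertical below 0.1 rad and linear speed of each of die_disc, die_pin, die_square, die_bar below 0.02 m/s and ((y of any of cup_disc, cup_square, cup_bar in the frame of cup_pin above 0.185 m and y of die_pin in the frame of press_rack between 0.103 and 0.119 m) or (y of any of cup_disc, cup_square, cup_bar in the frame of cup_pin above 0.111 m and y of each of cup_disc, cup_square, cup_bar in the frame of cup_pin below 0.185 m and y of die_pin in the frame of press_rack between 0.029 and 0.045 m) or (y of any of cup_disc, cup_square, cup_bar in the frame of cup_pin below -0.111 m and y of each of cup_disc, cup_square, cup_bar in the frame of cup_pin above -0.185 m and y of die_pin in the frame of press_rack between -0.045 and -0.029 m) or (y of any of cup_disc, cup_square, cup_bar in the frame of cup_pin below -0.185 m and y of die_pin in the frame of press_rack between -0.119 and -0.103 m)) and x of die_pin in the frame of press_rack between -0.008 and 0.008 m and z of die_pin in the frame of press_rack between 0.014 and 0.022 m and ((y of any of cup_disc, cup_pin, cup_bar in the frame of cup_square above 0.185 m and y of die_square in the frame of press_rack between 0.103 and 0.119 m) or (y of any of cup_disc, cup_pin, cup_bar in the frame of cup_square above 0.111 m and y of each of cup_disc, cup_pin, cup_bar in the frame of cup_square below 0.185 m and y of die_square in the frame of press_rack between 0.029 and 0.045 m) or (y of any of cup_disc, cup_pin, cup_bar in the frame of cup_square below -0.111 m and y of each of cup_disc, cup_pin, cup_bar in the frame of cup_square above -0.185 m and y of die_square in the frame of press_rack between -0.045 and -0.029 m) or (y of any of cup_disc, cup_pin, cup_bar in the frame of cup_square below -0.185 m and y of die_square in the frame of press_rack between -0.119 and -0.103 m)) and x of die_square in the frame of press_rack between -0.008 and 0.008 m and z of die_square in the frame of press_rack between 0.014 and 0.022 m and ((y of any of cup_disc, cup_pin, cup_square in the frame of cup_bar above 0.185 m and y of die_bar in the frame of press_rack between 0.103 and 0.119 m) or (y of any of cup_disc, cup_pin, cup_square in the frame of cup_bar above 0.111 m and y of each of cup_disc, cup_pin, cup_square in the frame of cup_bar below 0.185 m and y of die_bar in the frame of press_rack between 0.029 and 0.045 m) or (y of any of cup_disc, cup_pin, cup_square in the frame of cup_bar below -0.111 m and y of each of cup_disc, cup_pin, cup_square in the frame of cup_bar above -0.185 m and y of die_bar in the frame of press_rack between -0.045 and -0.029 m) or (y of any of cup_disc, cup_pin, cup_square in the frame of cup_bar below -0.185 m and y of die_bar in the frame of press_rack between -0.119 and -0.103 m)) and x of die_bar in the frame of press_rack between -0.008 and 0.008 m and z of die_bar in the frame of press_rack between 0.014 and 0.022 m); the robot touches nothing.
It fails at once if the glass jar is pushed more than 30 mm or tipped over (distance of snap_jar from where it was at the start of the episode above 0.03 m or angle between snap_jar's own z axis and vertical above 0.5 rad).
It also fails if it takes over 104 s, if anything falls off the work surface, if the arm or the gripper's body presses on something with over 40 N, if the wrist force passes 120 N, or if a joint passes its speed limit or range.

## Working session

There is one attempt and no reset: what is moved stays moved. The work goes in short steps, Python scripts to look and compute and a shell command to move; the robot and the scene stay as the last step left them, time stands still between calls to the robot, and variables do not carry over. Pictures are saved under pics/ and viewed, and the job is handed in when it is done.

```bash
ls; mkdir -p pics; python3 - <<'E'
from workcell import env, eyes
import cv2, numpy as np
np.set_printoptions(precision=4,suppress=True)
print(env.state())
for n in ("scene","top"):
    im=eyes.read_camera(n); cv2.imwrite(f"pics/{n}0.png",im[:,:,::-1])
    i=eyes.camera_info(n); print(n,i)
print(eyes.camera_info("wrist"))
E
```

```text
pics
{'t': 0.0, 'joints': array([-1.154 ,  0.0875,  0.1751,  1.6598, -0.    ,  1.5708]), 'joint_vel': array([ 0.0003,  0.0009, -0.0006,  0.0006, -0.0002, -0.0001]), 'joint_efforts': array([  0.0019, -52.0391,  46.4796,   0.0164,   0.0002,  -0.    ]), 'position': array([ 0.2226, -0.5027,  0.2306]), 'ee_rot': array([-3.0723, -0.6497,  0.0005]), 'wrist_force': array([-0.2331, -0.1546, -0.0778]), 'ft_torque': array([ 0.0501,  0.0367, -0.0006]), 'width': 0.08549778118434412}
scene {'intrinsics': array([[397.2086,   0.    , 257.0244],
       [  0.    , 397.2086, 187.8458],
       [  0.    ,   0.    ,   1.    ]]), 'D': array([-0.1348,  0.    ,  0.    ,  0.    ,  0.    ]), 'R': array([[-0.7554,  0.6552,  0.0066],
       [ 0.4485,  0.5243, -0.7239],
       [-0.4777, -0.5439, -0.6899]]), 't': array([ 0.3934, -0.1738,  1.0984])}
top {'intrinsics': array([[368.4718,   0.    , 258.3545],
       [  0.    , 368.4718, 189.8186],
       [  0.    ,   0.    ,   1.    ]]), 'D': array([-0.0132,  0.    ,  0.    ,  0.    ,  0.    ]), 'R': array([[ 0.0521, -0.9986,  0.0008],
       [-0.978 , -0.0512, -0.202 ],
       [ 0.2018,  0.0097, -0.9794]]), 't': array([-0.0404,  0.5125,  0.8844])}
{'intrinsics': array([[320.2854,   0.    , 256.4782],
       [  0.    , 320.2854, 189.2074],
       [  0.    ,   0.    ,   1.    ]]), 'D': array([-0.0337,  0.    ,  0.    ,  0.    ,  0.    ]), 'R': array([[ 0.4039, -0.9148, -0.0018],
       [-0.8806, -0.3894,  0.2701],
       [-0.2477, -0.1075, -0.9628]]), 't': array([-0.5497, -0.0338,  0.38  ])}
```

View pics/top0.png

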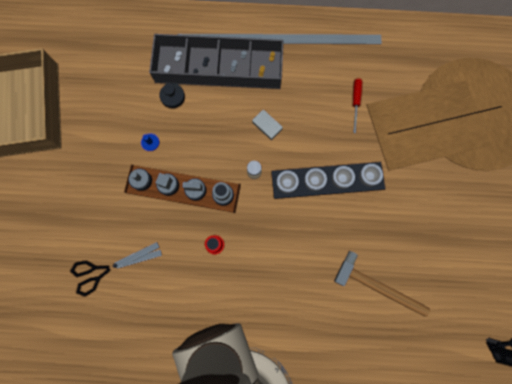

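View pics/scene0.png

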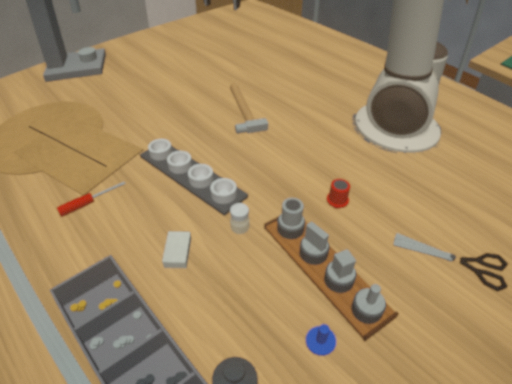

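```bash
python3 - <<'E'
import cv2
a=cv2.imread("pics/top0.png"); 
cv2.imwrite("pics/topA.png",cv2.resize(a[155:220,115:255],None,fx=5.7,fy=5.7,interpolation=cv2.INTER_CUBIC))
cv2.imwrite("pics/topB.png",cv2.resize(a[150:210,240:395],None,fx=5,fy=5,interpolation=cv2.INTER_CUBIC))
a=cv2.imread("pics/scene0.png")
cv2.imwrite("pics/scA.png",cv2.resize(a[190:340,255:405],None,fx=4,fy=4,interpolation=cv2.INTER_CUBIC))
cv2.imwrite("pics/scB.png",cv2.resize(a[130:240,135:265],None,fx=5,fy=5,interpolation=cv2.INTER_CUBIC))
E
```

```text
(no output)
```

View pics/topA.png

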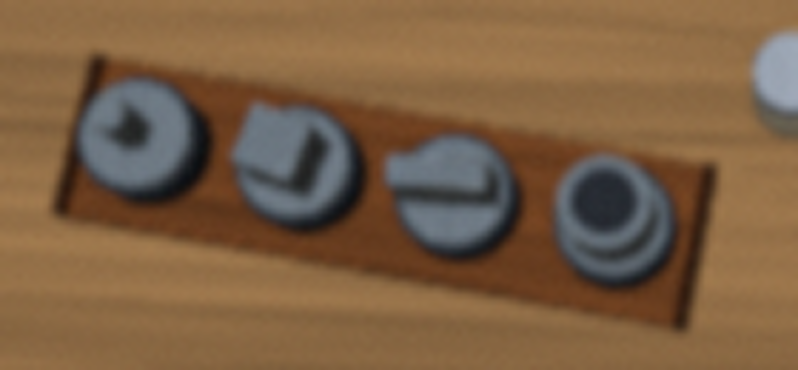

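View pics/topB.png

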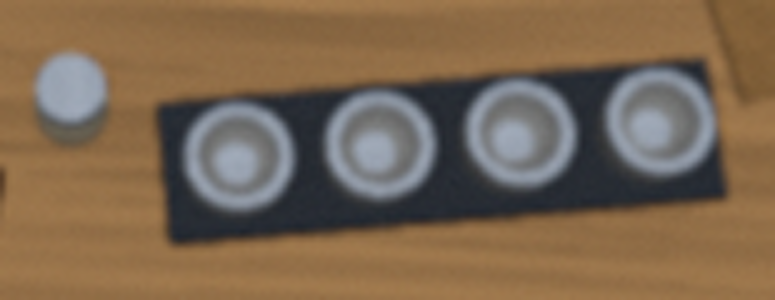

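View pics/scA.png

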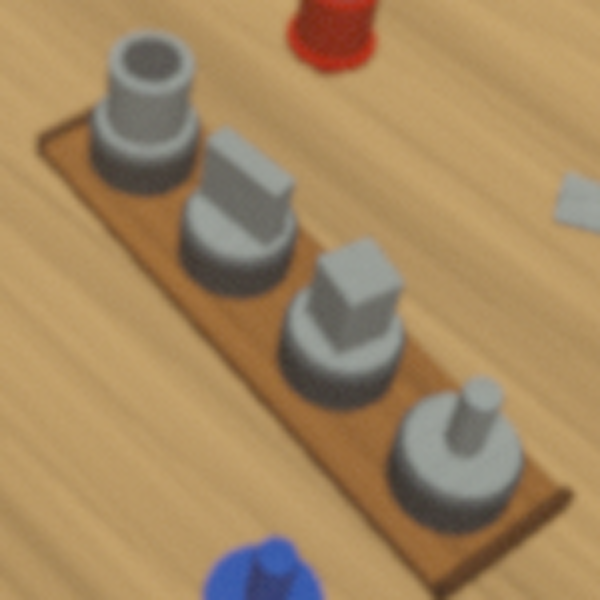

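View pics/scB.png

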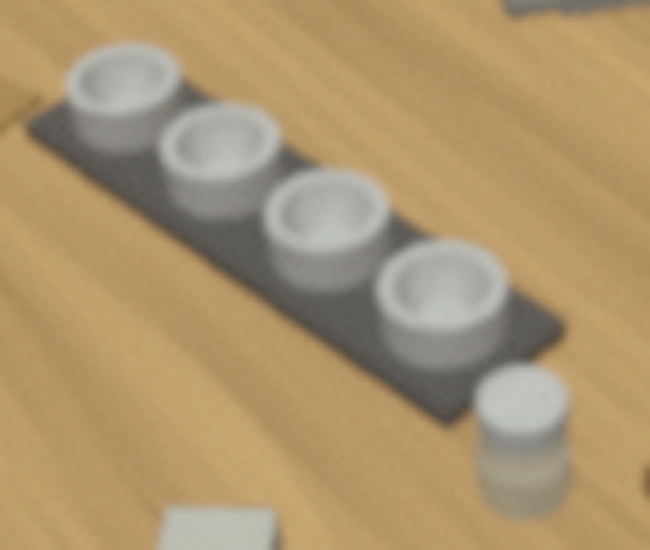

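```bash
cat > h.py <<'E'
import numpy as np, cv2
from workcell import env, eyes
np.set_printoptions(precision=4,suppress=True)
def ray(px,i):
    u=cv2.undistortPoints(np.array([[px]],float),i["intrinsics"],i["D"])[0,0]
    d=i["R"].T@np.array([u[0],u[1],1]); d/=np.linalg.norm(d)
    return -i["R"].T@i["t"], d
def tri(obs):
    A=np.zeros((3,3));b=np.zeros(3);R=[]
    for px,i in obs:
        c,d=ray(px,i);P=np.eye(3)-np.outer(d,d);A+=P;b+=P@c;R.append((c,d))
    X=np.linalg.solve(A,b)
    return X,[np.linalg.norm(np.cross(d,X-c)) for c,d in R]
def onz(px,i,z):
    c,d=ray(px,i);return c+d*(z-c[2])/d[2]
def proj(X,i):
    r,_=cv2.Rodrigues(i["R"]);return cv2.projectPoints(np.array([X],float),r,i["t"],i["intrinsics"],i["D"])[0][0,0]
def un(X,s,o): return [(X[0]+.5)/s-.5+o[0],(X[1]+.5)/s-.5+o[1]]
E
python3 - <<'E'
from h import *
T=eyes.camera_info("top");S=eyes.camera_info("scene")
A=lambda p:un(p,5.7,(115,155)); B=lambda p:un(p,5,(240,150)); C=lambda p:un(p,4,(255,190)); D=lambda p:un(p,5,(135,130))
for n,a,c in [("disc",(606,198),(150,62)),("bar",(440,172),(250,160)),("sq",(280,145),(361,271)),("pin",(122,118),(482,392))]:
    X,e=tri([(A(a),T),(C(c),S)]);print(n,X,e, onz(A(a),T,.082),onz(C(c),S,.082))
for n,a,c in [("discf",(614,220),(145,130)),("barf",(455,196),(239,222)),("sqf",(298,168),(343,328)),("pinf",(137,138),(458,455))]:
    X,e=tri([(A(a),T),(C(c),S)]);print(n,X,e, onz(A(a),T,.042),onz(C(c),S,.042))
for n,a,c in [("s1",(239,156),(442,282)),("s2",(379,144),(327,208)),("s3",(520,132),(221,145)),("s4",(660,121),(124,82)),("jar",(71,88),(523,398))]:
    X,e=tri([(B(a),T),(D(c),S)]);print(n,X,e, onz(B(a),T,.036),onz(D(c),S,.036))
for n,a in [("L",(80,57)),("L2",(60,212)),("R",(715,165)),("R2",(685,328))]: print(n,onz(A(a),T,.012))
for n,a in [("L",(157,104)),("L2",(172,242)),("R",(707,60)),("R2",(725,195))]: print(n,onz(B(a),T,.012))
E
```

```text
disc [0.5031 0.079  0.0836] [np.float64(0.0013299372742792272), np.float64(0.0013299372742793052)] [0.5042 0.0782 0.082 ] [0.5011 0.0791 0.082 ]
bar [0.511  0.1518 0.0824] [np.float64(0.0013285858181772878), np.float64(0.0013285858181774014)] [0.5119 0.1508 0.082 ] [0.5099 0.1526 0.082 ]
sq [0.5195 0.2239 0.0798] [np.float64(0.002345042485726227), np.float64(0.002345042485726217)] [0.5203 0.2213 0.082 ] [0.5195 0.2266 0.082 ]
pin [0.5281 0.2956 0.0779] [np.float64(0.003087405629167441), np.float64(0.0030874056291675246)] [0.5287 0.2914 0.082 ] [0.5288 0.299  0.082 ]
discf [0.5029 0.0801 0.0354] [np.float64(0.0012592765523266008), np.float64(0.001259276552326515)] [0.5024 0.0784 0.042 ] [0.5065 0.085  0.042 ]
barf [0.5103 0.1522 0.037 ] [np.float64(0.0005168194928161011), np.float64(0.0005168194928161271)] [0.5097 0.1509 0.042 ] [0.5133 0.155  0.042 ]
sqf [0.5194 0.2247 0.0376] [np.float64(0.0006302791927658628), np.float64(0.0006302791927656795)] [0.5189 0.2231 0.042 ] [0.5219 0.2268 0.042 ]
pinf [0.5303 0.3001 0.0355] [np.float64(0.00023178810761747707), np.float64(0.000231788107617
[... 322 characters left out ...]
0.036 ] [ 0.5514 -0.1626  0.036 ]
s3 [ 0.5646 -0.2327  0.0368] [np.float64(0.0011470526419001467), np.float64(0.0011470526418998965)] [ 0.5657 -0.2337  0.036 ] [ 0.5636 -0.2325  0.036 ]
s4 [ 0.5744 -0.3059  0.0366] [np.float64(0.0011668896168979528), np.float64(0.0011668896168980237)] [ 0.5755 -0.307   0.036 ] [ 0.5735 -0.3054  0.036 ]
jar [0.5708 0.0018 0.0568] [np.float64(0.0009909872526275283), np.float64(0.0009909872526275565)] [0.5771 0.0016 0.036 ] [ 0.5583 -0.0129  0.036 ]
L [0.5733 0.3397 0.012 ]
L2 [0.4984 0.3398 0.012 ]
R [0.5367 0.0364 0.012 ]
R2 [0.4593 0.0454 0.012 ]
L [ 0.5771 -0.0443  0.012 ]
L2 [ 0.5023 -0.0557  0.012 ]
R [ 0.6173 -0.3401  0.012 ]
R2 [ 0.5431 -0.3485  0.012 ]
```

```bash
cat >> h.py <<'E'
from scipy.spatial.transform import Rotation as Ro
def go(x,y,z,jaw,st=None):
    """print row from current pose to TCP x,y,z tool down, jaws (tool y or -y) along world angle jaw"""
    st=st or env.state(); R0=Ro.from_rotvec(st["ee_rot"])
    best=None
    for j in (jaw,jaw+np.pi):
        yv=np.array([np.cos(j),np.sin(j),0]);zv=np.array([0,0,-1.]);xv=np.cross(yv,zv)
        R=Ro.from_matrix(np.c_[xv,yv,zv]); q=(R0.inv()*R).as_rotvec()
        if best is None or np.linalg.norm(q)<np.linalg.norm(best): best=q
    s=R0.inv().apply(np.array([x,y,z])-st["position"])
    n=max(np.linalg.norm(s)/.0625,np.degrees(np.linalg.norm(best))/10.7)
    print("turn",best.round(3),"shift",(s/.04).round(3),"rows>=%.1f"%n)
E
python3 - <<'E'
from h import *
T=eyes.camera_info("top");S=eyes.camera_info("scene")
C=lambda p:onz(un(p,4,(255,190)),S,.082);A=lambda p:onz(un(p,5.7,(115,155)),T,.082)
def an(p,q): d=(q-p)[:2]; return np.degrees(np.arctan2(d[1],d[0]))%180, np.hypot(*d)
p=[C(a) for a in [(318,262),(372,240),(402,284),(357,302)]]
print([an(p[i],p[(i+1)%4]) for i in range(4)])
p=[C(a) for a in [(222,127),(293,182),(275,195),(207,142)]]
print([an(p[i],p[(i+1)%4]) for i in range(4)])
p=[A(a) for a in [(258,103),(325,126),(300,190),(233,160)]]
print([an(p[i],p[(i+1)%4]) for i in range(4)])
go(.517,.19,.24,-.115)
E
```

```text
[(np.float64(163.80367139934614), np.float64(0.02786094603636262)), (np.float64(70.45721086453393), np.float64(0.02527112605414428)), (np.float64(162.6660006397218), np.float64(0.0226555559028829)), (np.float64(82.37504592268834), np.float64(0.02505808716150993))]
[(np.float64(90.40192253757117), np.float64(0.043686081181439)), (np.float64(178.6854456883367), np.float64(0.011674907379425751)), (np.float64(90.67051642666624), np.float64(0.04158528846513467)), (np.float64(8.7996983752775), np.float64(0.0119932045917284))]
[(np.float64(73.85777959328529), np.float64(0.031491358366206486)), (np.float64(164.5917643470755), np.float64(0.029991592563071233)), (np.float64(68.91906398611366), np.float64(0.03259987908996283)), (np.float64(162.58635984801253), np.float64(0.027189297183297056))]
turn [-0.001 -0.001 -1.039] shift [ 13.741 -12.856  -0.218] rows>=12.0
```

Choice (top image): grey disc (222,193) vs red look‑alike (214,244) and black round thing (172,95); grey pin (140,180) vs blue (150,142). Left to right the row is pin, square, bar, disc. The crops confirm that the grey ones stand on the brown board, and the triangulated heights fit. Moving to a hover over the wooden rack.

```bash
python3 -m crank '[[0,0,-1.04,13.74,-12.86,-0.22,1],[0,0,-1.04,13.74,-12.86,-0.22,1],[0,0,-1.04,13.74,-12.86,-0.22,1],[0,0,-1.04,13.74,-12.86,-0.22,1],[0,0,-1.04,13.74,-12.86,-0.22,1],[0,0,-1.04,13.74,-12.86,-0.22,1],[0,0,-1.04,13.74,-12.86,-0.22,1],[0,0,-1.04,13.74,-12.86,-0.22,1],[0,0,-1.04,13.74,-12.86,-0.22,1],[0,0,-1.04,13.74,-12.86,-0.22,1],[0,0,-1.04,13.74,-12.86,-0.22,1],[0,0,-1.04,13.74,-12.86,-0.22,1]]'
python3 - <<'E'
from h import *
s=env.state();print(s["t"],s["position"],s["ee_rot"],s["joints"])
go(.517,.19,.24,-.115)
E
```

```text
t: 1.6
position: [0.5162, 0.1895, 0.2398]
ee_rot: [2.344, 2.092, -0.0]
wrist_force: [1.0, -0.5, 0.3]
width: 0.0854
1.6 [0.5162 0.1895 0.2398] [ 2.3439  2.0916 -0.0002] [ 0.3519  0.0903  0.1962  1.6768 -0.0001  2.0363]
turn [-0.     0.     0.001] shift [ 0.014  0.018 -0.004] rows>=0.0
```

```bash
python3 - <<'E'
from h import *
import pickle
i=eyes.camera_info("wrist"); im=eyes.read_camera("wrist"); pickle.dump(i,open("w1.pkl","wb"))
im=im[:,:,::-1].copy(); cv2.imwrite("pics/w1raw.png",im)
for n,X in dict(disc=(.5031,.079,.082),bar=(.511,.152,.082),sq=(.5195,.2245,.082),pin=(.528,.298,.082)).items():
    p=proj(X,i);print(n,p)
cv2.imwrite("pics/w1.png",cv2.resize(im,None,fx=1.5,fy=1.5,interpolation=cv2.INTER_CUBIC))
E
```

```text
disc [255.0858 275.9554]
bar [254.4921 210.5654]
sq [254.5251 136.7653]
pin [254.4391  52.0695]
```

View pics/w1.png

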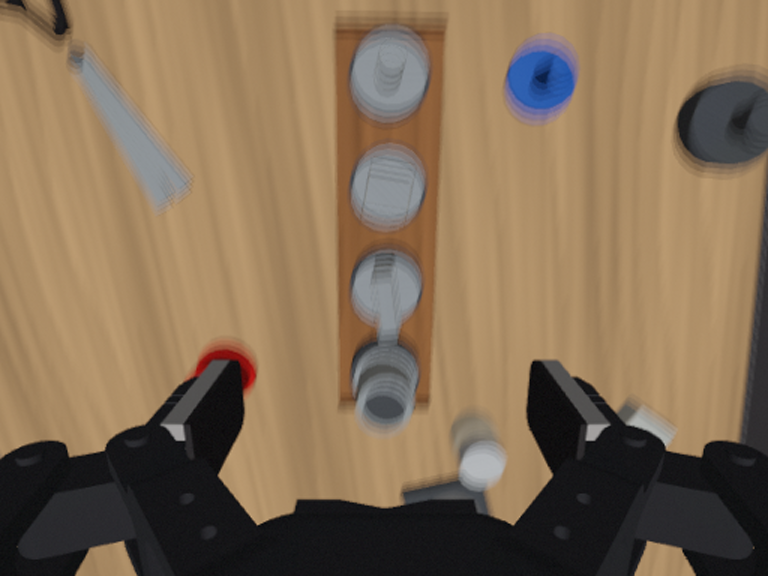

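The picture is blurred because the arm was still settling. The row stands at columns ~256 (raw), as predicted. Taking it again at rest.

```bash
python3 - <<'E'
from h import *
import pickle
i=eyes.camera_info("wrist"); im=eyes.read_camera("wrist"); pickle.dump(i,open("w2.pkl","wb"))
im=im[:,:,::-1].copy()
cv2.imwrite("pics/w2.png",cv2.resize(im[0:300,180:340],None,fx=2,fy=2,interpolation=cv2.INTER_CUBIC))
for n,X in dict(disc=(.5031,.079,.082),bar=(.511,.152,.082),sq=(.5195,.2245,.082),pin=(.528,.298,.082)).items():
    p=proj(X,i);print(n,p,(p-[180,0])*2)
E
```

```text
disc [253.9463 282.0979] [147.8926 564.1959]
bar [253.4754 216.9326] [146.9509 433.8652]
sq [253.6519 143.3563] [147.3037 286.7127]
pin [253.7344  58.868 ] [147.4688 117.7361]
```

View pics/w2.png

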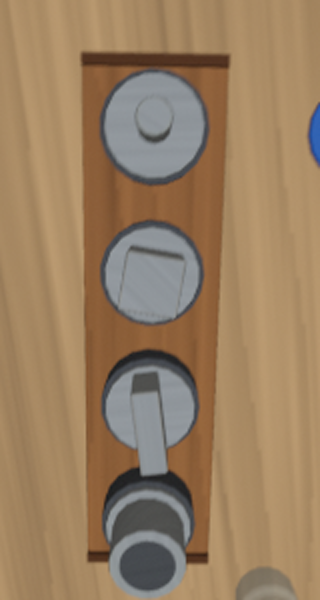

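```bash
python3 - <<'E'
from h import *
import pickle
W=pickle.load(open("w2.pkl","rb"));T=eyes.camera_info("top");S=eyes.camera_info("scene")
A=lambda p:un(p,5.7,(115,155)); C=lambda p:un(p,4,(255,190)); w=lambda p:un(p,2,(180,0))
for n,a,c,b in [("disc",(606,198),(150,62),(147,562)),("bar",(440,172),(250,160),(151,432)),("sq",(280,145),(361,271),(152,283)),("pin",(122,118),(482,392),(154,118))]:
    print(n,onz(w(b),W,.082),*tri([(A(a),T),(C(c),S),(w(b),W)]))
for n,a,b in [("disc",(614,220),(148,517)),("bar",(455,196),(150,406)),("sq",(298,168),(152,272)),("pin",(137,138),(154,127))]: print(n,onz(w(b),W,.042))
P=[onz(w(p),W,.082)[:2] for p in [(130,247),(185,256),(173,318),(119,308)]]
print([np.degrees(np.arctan2(*(P[(k+1)%4]-P[k])[::-1]))%90 for k in range(4)])
P=[onz(w(p),W,.082)[:2] for p in [(134,391),(158,391),(167,473),(142,475)]]
print([np.degrees(np.arctan2(*(P[(k+1)%4]-P[k])[::-1]))%180 for k in range(4)])
E
```

```text
disc [0.5026 0.0807 0.082 ] [0.5028 0.0795 0.0825] [np.float64(0.0018673925169353785), np.float64(0.001152859639831461), np.float64(0.0013147822539475152)]
bar [0.5129 0.153  0.082 ] [0.5118 0.1523 0.0822] [np.float64(0.0014845448654113363), np.float64(0.0016002413658428682), np.float64(0.0013808132766365427)]
sq [0.5217 0.2262 0.082 ] [0.5203 0.2247 0.0798] [np.float64(0.0027163087533434395), np.float64(0.0023921643555738226), np.float64(0.001803931813752634)]
pin [0.5306 0.2978 0.082 ] [0.5292 0.2965 0.0787] [np.float64(0.0037288341921753536), np.float64(0.0029073216366560972), np.float64(0.00220945979564603)]
disc [0.5033 0.0859 0.042 ]
bar [0.5122 0.1537 0.042 ]
sq [0.5216 0.227  0.042 ]
pin [0.5307 0.2983 0.042 ]
[np.float64(74.43021737643267), np.float64(73.19964938552027), np.float64(72.99243160130567), np.float64(72.67372794832028)]
[np.float64(173.60519279246137), np.float64(89.69864822060394), np.float64(178.57192220902093), np.float64(88.3258945327627)]
```

```bash
python3 - <<'E'
from h import *
go(.5028,.080,.15,-.12); go(.5028,.080,.047,-.12)
E
```

```text
turn [-0.003  0.     0.01 ] shift [-2.819 -0.035  2.189] rows>=2.3
turn [-0.003  0.     0.01 ] shift [-2.818 -0.027  4.764] rows>=3.5
```

```bash
python3 -m crank '[[0,0,0,-2.82,-0.03,2.19,1],[0,0,0,-2.82,-0.03,2.19,1],[0,0,0,-2.82,-0.03,2.19,1],[0,0,0,-2.82,-0.03,2.19,1],[0,0,0,-2.82,-0.03,3.5,1],[0,0,0,-2.82,-0.03,4.2,1],[0,0,0,-2.82,-0.03,4.76,1],[0,0,0,-2.82,-0.03,4.76,1]]'
python3 - <<'E'
from h import *
go(.5028,.080,.047,-.12)
i=eyes.camera_info("wrist"); im=eyes.read_camera("wrist")[:,:,::-1]
cv2.imwrite("pics/w3.png",im)
E
```

```text
t: 2.7
position: [0.5017, 0.0764, 0.0495]
ee_rot: [-2.343, -2.092, 0.001]
wrist_force: [0.6, -0.7, -0.5]
width: 0.0855
turn [-0.001  0.     0.007] shift [0.092 0.016 0.063] rows>=0.1
```

View pics/w3.png

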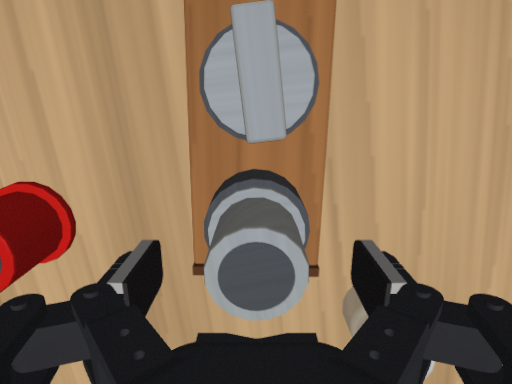

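```bash
python3 -m crank '[[0,0,0,0,0,0,1]]'; python3 - <<'E'
from h import *
go(.5028,.080,.047,-.12)
E
```

```text
t: 2.88
position: [0.5029, 0.076, 0.0515]
ee_rot: [2.343, 2.091, 0.003]
wrist_force: [0.5, -0.7, 0.6]
width: 0.0853
turn [ 0.002 -0.001  0.007] shift [ 0.098 -0.015  0.112] rows>=0.1
```

```bash
python3 -m crank '[[0,0,0,0.09,0,0.1,1],[0,0,0,0.09,0,0.1,1],[0,0,0,0.09,0,0.1,0],[0,0,0,0.09,0,0.1,0],[0,0,0,0.09,0,0.1,0],[0,0,0,0.09,0,0.1,0],[0,0,0,0.09,0,0.1,0],[0,0,0,0.09,0,0.1,0]]'; python3 - <<'E'
from h import *
go(.5028,.080,.047,-.12);print(env.state()["width"],env.state()["position"])
E
```

```text
t: 3.88
position: [0.5024, 0.079, 0.046]
ee_rot: [2.344, 2.091, 0.001]
wrist_force: [-1.3, -1.2, 5.2]
width: 0.041
turn [ 0.    -0.     0.006] shift [ 0.027  0.008 -0.026] rows>=0.0
0.040995949040500995 [0.5024 0.079  0.046 ]
```

```bash
python3 -m crank '[[0,0,0,0,0,-1,0],[0,0,0,0,0,-2,0],[0,0,0,0,0,-3,0],[0,0,0,0,0,-3,0],[0,0,0,0,0,-3,0]]'; python3 - <<'E'
from h import *
go(.5442,-.0871,.165,.138);print(env.state()["width"],env.state()["position"])
E
```

```text
t: 4.5
position: [0.5019, 0.0789, 0.1643]
ee_rot: [-2.344, -2.091, 0.002]
wrist_force: [-0.3, -0.4, -1.8]
width: 0.0408
turn [-0.002  0.    -0.252] shift [-4.004  1.523 -0.017] rows>=2.7
0.04079932447594639 [0.5019 0.0789 0.1643]
```

```bash
python3 -m crank '[[0,0,-0.25,-4,1.52,0,0],[0,0,-0.25,-4,1.52,0,0],[0,0,-0.25,-4,1.52,0,0],[0,0,-0.25,-4,1.52,0,0],[0,0,-0.25,-4,1.52,0,0],[0,0,-0.25,-4,1.52,0,0],[0,0,-0.25,-4,1.52,0,0]]'; python3 - <<'E'
from h import *
go(.5442,-.0871,.049,.138);print(env.state()["width"],env.state()["position"])
for n in ("top","scene"): cv2.imwrite(f"pics/{n}4.png",eyes.read_camera(n)[:,:,::-1])
a=cv2.imread("pics/scene4.png")[100:250,120:280];cv2.imwrite("pics/scene4c.png",cv2.resize(a,None,fx=4,fy=4,interpolation=cv2.INTER_CUBIC))
E
```

```text
t: 5.38
position: [0.5443, -0.0858, 0.1656]
ee_rot: [-2.063, -2.369, 0.0]
wrist_force: [0.2, 0.7, -1.7]
width: 0.0408
turn [-0. -0. -0.] shift [-0.031 -0.007  2.915] rows>=1.9
0.04079797688943485 [ 0.5443 -0.0858  0.1656]
```

View pics/scene4c.png

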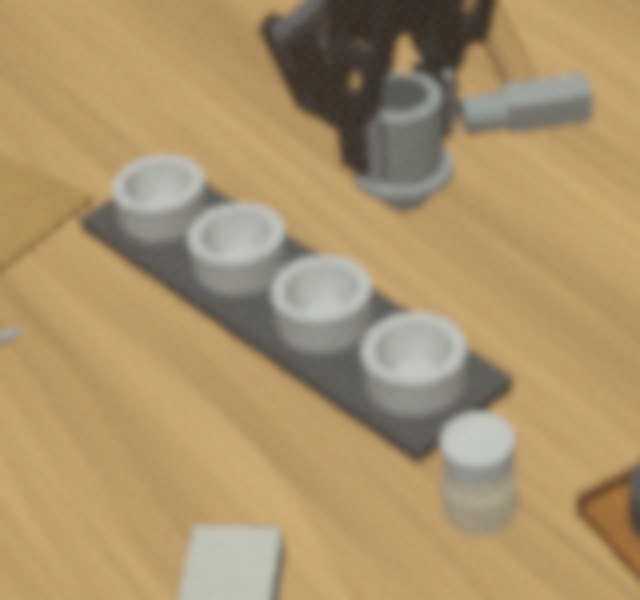

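The disc die hangs upright at crop (405,150), above the leftmost seat (rim at 414,342); the jar stands untouched. Lowering.

```bash
python3 -m crank '[[0,0,0,-0.03,0,1,0],[0,0,0,-0.03,0,1.8,0],[0,0,0,-0.03,0,2.3,0],[0,0,0,-0.03,0,2.6,0],[0,0,0,-0.03,0,2.8,0],[0,0,0,-0.03,0,2.95,0],[0,0,0,-0.03,0,2.95,0]]'; python3 - <<'E'
from h import *
go(.5442,-.0871,.047,.138);print(env.state()["width"],env.state()["position"])
E
```

```text
t: 6.35
position: [0.5447, -0.0881, 0.0477]
ee_rot: [2.065, 2.367, 0.0]
wrist_force: [-0.7, -0.6, -3.0]
width: 0.0408
turn [ 0.     0.    -0.002] shift [ 0.026 -0.008  0.018] rows>=0.0
0.04080877981085786 [ 0.5447 -0.0881  0.0477]
```

```bash
python3 -m crank '[[0,0,0,0,0,0.05,0],[0,0,0,0,0,0.05,0],[0,0,0,0,0,0.05,1],[0,0,0,0,0,0.05,1],[0,0,0,0,0,0.05,1],[0,0,0,0,0,0.05,1],[0,0,0,0,0,0.05,1],[0,0,0,0,0,-1,1],[0,0,0,0,0,-2.5,1],[0,0,0,0,0,-3,1],[0,0,0,0,0,-3,1],[0,0,0,0,0,-3,1]]'; python3 - <<'E'
from h import *
go(.5120,.153,.165,-.015);print(env.state()["width"],env.state()["position"])
for n in ("top","scene"): cv2.imwrite(f"pics/{n}5.png",eyes.read_camera(n)[:,:,::-1])
a=cv2.imread("pics/scene5.png")[100:250,120:280];cv2.imwrite("pics/scene5c.png",cv2.resize(a,None,fx=4,fy=4,interpolation=cv2.INTER_CUBIC))
E
```

```text
t: 7.85
position: [0.5441, -0.088, 0.1661]
ee_rot: [-2.064, -2.366, 0.002]
wrist_force: [0.1, 0.1, -0.5]
width: 0.0853
turn [-0.002 -0.     0.151] shift [6.079 0.021 0.031] rows>=3.9
0.08526091024440924 [ 0.5441 -0.088   0.1661]
```

View pics/scene5c.png

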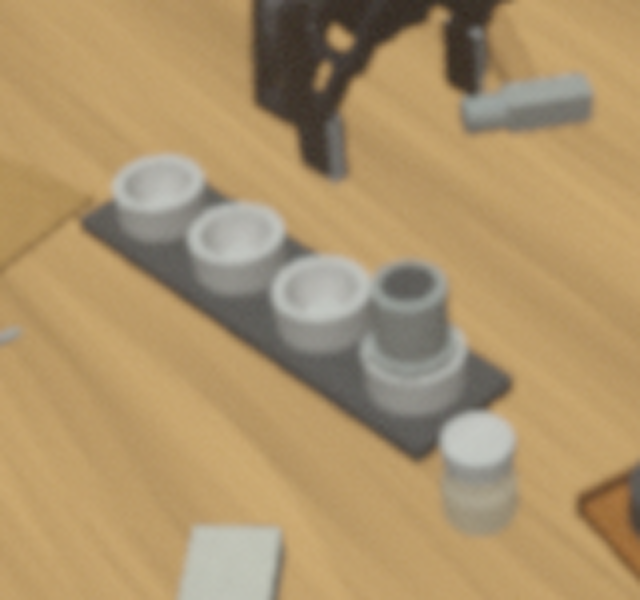

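The disc die stands upright in the leftmost seat, its flange on the rim (crop ~(414,350)). Next is the bar.

```bash
python3 -m crank '[[0,0,0.15,6.08,0.02,0,1],[0,0,0.15,6.08,0.02,0,1],[0,0,0.15,6.08,0.02,0,1],[0,0,0.15,6.08,0.02,0,1],[0,0,0.15,6.08,0.02,0,1],[0,0,0.15,6.08,0.02,0,1],[0,0,0.15,6.08,0.02,0,1],[0,0,0.15,6.08,0.02,0,1]]'; python3 - <<'E'
from h import *
go(.5120,.153,.047,-.015);print(env.state()["width"],env.state()["position"])
cv2.imwrite("pics/w6.png",eyes.read_camera("wrist")[:,:,::-1])
E
```

```text
t: 8.95
position: [0.5126, 0.1519, 0.1675]
ee_rot: [-2.239, -2.204, 0.0]
wrist_force: [-0.0, 0.9, -0.1]
width: 0.0858
turn [-0.     0.    -0.001] shift [ 0.028 -0.016  3.013] rows>=1.9
0.08575777825965046 [0.5126 0.1519 0.1675]
```

View pics/w6.png

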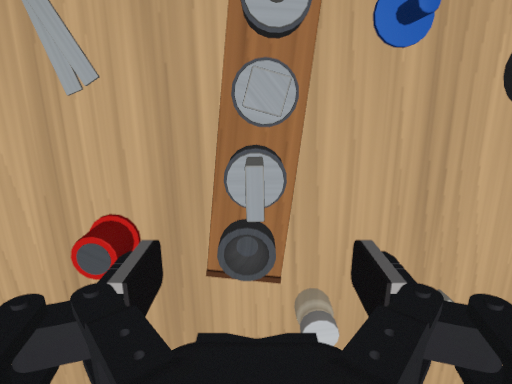

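```bash
python3 -m crank '[[0,0,0,0.02,-0.01,1.2,1],[0,0,0,0.02,-0.01,2.2,1],[0,0,0,0.02,-0.01,2.8,1],[0,0,0,0.02,-0.01,3,1],[0,0,0,0.02,-0.01,3,1],[0,0,0,0.02,-0.01,3,0],[0,0,0,0.02,-0.01,3,0],[0,0,0,0.02,-0.01,3,0],[0,0,0,0.02,-0.01,3,0],[0,0,0,0.02,-0.01,3,0],[0,0,0,0.02,-0.01,3,0],[0,0,0,0.02,-0.01,3,0]]'; python3 - <<'E'
from h import *
go(.5120,.153,.047,-.015);print(env.state()["width"],env.state()["position"])
E
```

```text
t: 10.5
position: [0.5122, 0.1539, 0.048]
ee_rot: [2.237, 2.206, 0.001]
wrist_force: [-1.3, 0.2, 5.7]
width: 0.0134
turn [ 0.    -0.     0.001] shift [-0.022 -0.004  0.026] rows>=0.0
0.013437139408317757 [0.5122 0.1539 0.048 ]
```

```bash
python3 -m crank '[[0,0,0,0,0,-1,0],[0,0,0,0,0,-2,0],[0,0,0,0,0,-3,0],[0,0,0,0,0,-3,0],[0,0,0,0,0,-3,0]]'; python3 - <<'E'
from h import *
go(.5544,-.1604,.165,.138);print(env.state()["width"],env.state()["position"])
E
```

```text
t: 11.12
position: [0.5116, 0.1537, 0.1661]
ee_rot: [-2.236, -2.205, 0.003]
wrist_force: [0.4, 0.4, -3.2]
width: 0.0132
turn [-0.002  0.    -0.152] shift [-7.836  1.179  0.03 ] rows>=5.1
0.013210007378574277 [0.5116 0.1537 0.1661]
```

```bash
python3 -m crank '[[0,0,-0.15,-7.84,1.18,0,0],[0,0,-0.15,-7.84,1.18,0,0],[0,0,-0.15,-7.84,1.18,0,0],[0,0,-0.15,-7.84,1.18,0,0],[0,0,-0.15,-7.84,1.18,0,0],[0,0,-0.15,-7.84,1.18,0,0],[0,0,-0.15,-7.84,1.18,0,0],[0,0,-0.15,-7.84,1.18,0,0],[0,0,-0.15,-7.84,1.18,0,0]]'; python3 - <<'E'
from h import *
go(.5544,-.1604,.047,.138);print(env.state()["width"],env.state()["position"])
for n in ("scene",): cv2.imwrite(f"pics/{n}7.png",eyes.read_camera(n)[:,:,::-1])
a=cv2.imread("pics/scene7.png")[100:250,120:280];cv2.imwrite("pics/scene7c.png",cv2.resize(a,None,fx=4,fy=4,interpolation=cv2.INTER_CUBIC))
E
```

```text
t: 12.25
position: [0.5549, -0.1592, 0.1676]
ee_rot: [-2.063, -2.369, -0.0]
wrist_force: [0.2, -0.1, -2.3]
width: 0.0133
turn [-0. -0. -0.] shift [-0.029 -0.016  3.016] rows>=1.9
0.013262753530228837 [ 0.5549 -0.1592  0.1676]
```

View pics/scene7c.png

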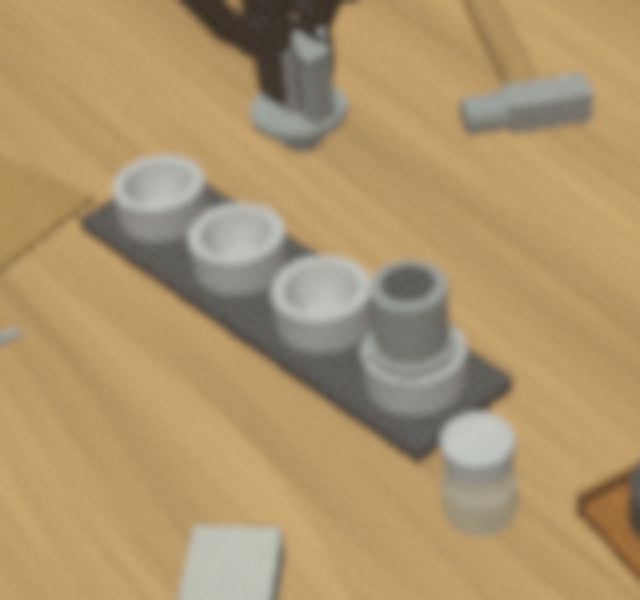

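The bar die hangs upright at (300,100), above the second seat (rim 321,285). Lowering and releasing.

```bash
python3 -m crank '[[0,0,0,-0.03,-0.01,1,0],[0,0,0,-0.03,-0.01,1.8,0],[0,0,0,-0.03,-0.01,2.3,0],[0,0,0,-0.03,-0.01,2.6,0],[0,0,0,-0.03,-0.01,2.8,0],[0,0,0,-0.03,-0.01,2.95,0],[0,0,0,-0.03,-0.01,3,0],[0,0,0,-0.03,-0.01,3.02,0]]'; python3 - <<'E'
from h import *
go(.5544,-.1604,.047,.138);print(env.state()["width"],env.state()["position"])
E
```

```text
t: 13.3
position: [0.5549, -0.1614, 0.048]
ee_rot: [2.065, 2.367, 0.002]
wrist_force: [-4.3, 4.4, 8.8]
width: 0.0136
turn [ 0.001 -0.    -0.002] shift [ 0.027 -0.01   0.026] rows>=0.0
0.013606008527343241 [ 0.5549 -0.1614  0.048 ]
```

```bash
python3 -m crank '[[0,0,0,0,0,0,1],[0,0,0,0,0,0,1],[0,0,0,0,0,0,1],[0,0,0,0,0,0,1],[0,0,0,0,0,0,1],[0,0,0,0,0,0,1],[0,0,0,0,0,-1,1],[0,0,0,0,0,-2.5,1],[0,0,0,0,0,-3,1],[0,0,0,0,0,-3,1],[0,0,0,0,0,-3,1]]'; python3 - <<'E'
from h import *
go(.521,.226,.167,-.29);print(env.state()["width"],env.state()["position"])
for n in ("scene",): cv2.imwrite(f"pics/{n}8.png",eyes.read_camera(n)[:,:,::-1])
a=cv2.imread("pics/scene8.png")[100:250,120:280];cv2.imwrite("pics/scene8c.png",cv2.resize(a,None,fx=4,fy=4,interpolation=cv2.INTER_CUBIC))
E
```

```text
t: 14.68
position: [0.5542, -0.1616, 0.1653]
ee_rot: [-2.064, -2.366, 0.001]
wrist_force: [-0.1, -0.4, -0.6]
width: 0.0853
turn [-0.002 -0.     0.426] shift [ 9.712  0.492 -0.037] rows>=6.2
0.08534462692584223 [ 0.5542 -0.1616  0.1653]
```

View pics/scene8c.png

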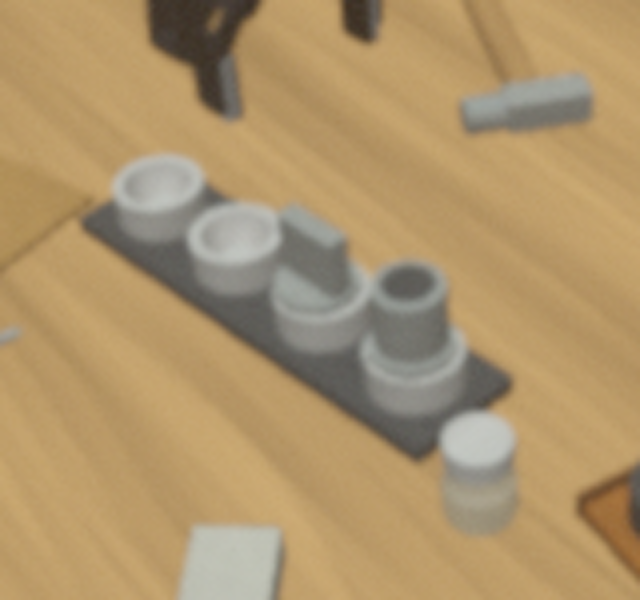

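The bar die is seated upright in the second seat (flange at ~(321,285)). Next is the square.

```bash
python3 -m crank '[[0,0,0.43,9.71,0.49,0,1],[0,0,0.43,9.71,0.49,0,1],[0,0,0.43,9.71,0.49,0,1],[0,0,0.43,9.71,0.49,0,1],[0,0,0.43,9.71,0.49,0,1],[0,0,0.43,9.71,0.49,0,1],[0,0,0.43,9.71,0.49,0,1],[0,0,0.43,9.71,0.49,0,1],[0,0,0.43,9.71,0.49,0,1],[0,0,0.43,9.71,0.49,0,1]]'; python3 - <<'E'
from h import *
go(.521,.226,.047,-.29);print(env.state()["width"],env.state()["position"])
cv2.imwrite("pics/w9.png",eyes.read_camera("wrist")[:,:,::-1])
E
```

```text
t: 15.98
position: [0.5215, 0.2247, 0.1666]
ee_rot: [-2.524, -1.87, 0.001]
wrist_force: [-0.1, -0.2, 0.5]
width: 0.0856
turn [-0.     0.    -0.005] shift [ 0.029 -0.02   2.989] rows>=1.9
0.08558697913999982 [0.5215 0.2247 0.1666]
```

View pics/w9.png

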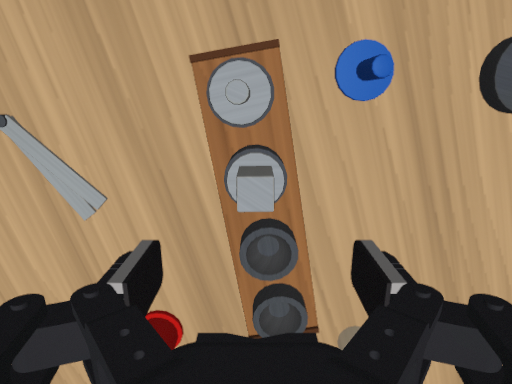

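The square is aligned with the jaws and centred between them (255,193). Descending and gripping.

```bash
python3 -m crank '[[0,0,0,0.03,-0.02,1.2,1],[0,0,0,0.03,-0.02,2.2,1],[0,0,0,0.03,-0.02,2.8,1],[0,0,0,0.03,-0.02,2.98,1],[0,0,0,0.03,-0.02,2.98,1],[0,0,0,0.03,-0.02,2.98,0],[0,0,0,0.03,-0.02,2.98,0],[0,0,0,0.03,-0.02,2.98,0],[0,0,0,0.03,-0.02,2.98,0],[0,0,0,0.03,-0.02,2.98,0],[0,0,0,0.03,-0.02,2.98,0],[0,0,0,0.03,-0.02,2.98,0]]'; python3 - <<'E'
from h import *
s=env.state();print(s["width"],s["position"])
E
python3 -m crank '[[0,0,0,0,0,-1,0],[0,0,0,0,0,-2,0],[0,0,0,0,0,-3,0],[0,0,0,0,0,-3,0],[0,0,0,0,0,-3,0]]'; python3 - <<'E'
from h import *
go(.5646,-.2336,.165,.138);print(env.state()["width"],env.state()["position"])
E
```

```text
t: 17.52
position: [0.5212, 0.2274, 0.0483]
ee_rot: [2.523, 1.872, 0.002]
wrist_force: [-0.6, 0.4, 5.5]
width: 0.027
0.026977452663106888 [0.5212 0.2274 0.0483]
t: 18.15
position: [0.5205, 0.227, 0.1661]
ee_rot: [-2.522, -1.872, 0.003]
wrist_force: [0.5, 0.1, -3.2]
width: 0.0272
turn [-0.002  0.001 -0.432] shift [-10.701   4.391   0.034] rows>=7.4
0.02723988834621954 [0.5205 0.227  0.1661]
```

```bash
python3 -m crank '[[0,0,-0.43,-10.7,4.39,0,0],[0,0,-0.43,-10.7,4.39,0,0],[0,0,-0.43,-10.7,4.39,0,0],[0,0,-0.43,-10.7,4.39,0,0],[0,0,-0.43,-10.7,4.39,0,0],[0,0,-0.43,-10.7,4.39,0,0],[0,0,-0.43,-10.7,4.39,0,0],[0,0,-0.43,-10.7,4.39,0,0],[0,0,-0.43,-10.7,4.39,0,0],[0,0,-0.43,-10.7,4.39,0,0],[0,0,-0.43,-10.7,4.39,0,0]]'; python3 - <<'E'
from h import *
go(.5646,-.2336,.047,.138);print(env.state()["width"],env.state()["position"])
for n in ("scene",): cv2.imwrite(f"pics/{n}10.png",eyes.read_camera(n)[:,:,::-1])
a=cv2.imread("pics/scene10.png")[100:250,120:280];cv2.imwrite("pics/scene10c.png",cv2.resize(a,None,fx=4,fy=4,interpolation=cv2.INTER_CUBIC))
E
```

```text
t: 19.52
position: [0.5649, -0.2322, 0.1671]
ee_rot: [-2.063, -2.368, 0.0]
wrist_force: [0.3, 0.7, -3.2]
width: 0.0275
turn [-0.001 -0.001 -0.001] shift [-0.037 -0.009  3.003] rows>=1.9
0.027504787566364625 [ 0.5649 -0.2322  0.1671]
```

View pics/scene10c.png

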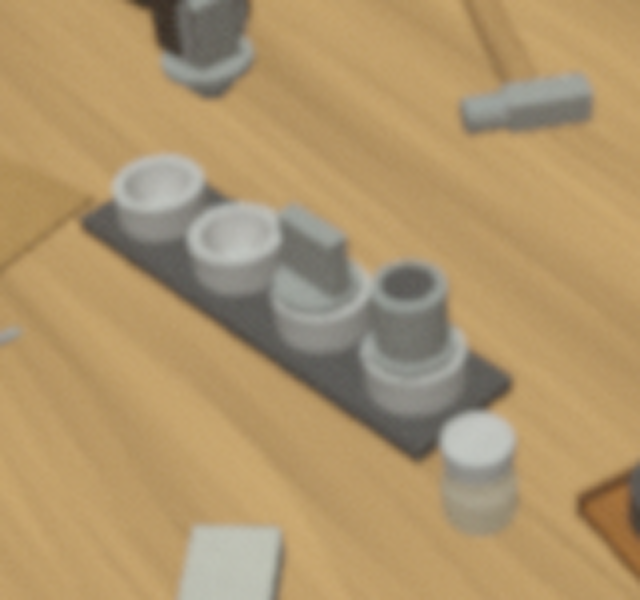

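The square die hangs at (207,50), above the third seat (rim 236,233). Lowering.

```bash
python3 -m crank '[[0,0,0,-0.03,-0.01,1,0],[0,0,0,-0.03,-0.01,1.8,0],[0,0,0,-0.03,-0.01,2.3,0],[0,0,0,-0.03,-0.01,2.6,0],[0,0,0,-0.03,-0.01,2.8,0],[0,0,0,-0.03,-0.01,2.93,0],[0,0,0,-0.03,-0.01,2.98,0],[0,0,0,-0.03,-0.01,3,0]]'; python3 - <<'E'
from h import *
s=env.state();print(s["width"],s["position"],s["wrist_force"])
E
```

```text
t: 20.58
position: [0.565, -0.2345, 0.0484]
ee_rot: [2.065, 2.367, 0.001]
wrist_force: [-1.0, 2.0, 2.2]
width: 0.0273
0.02729152231054555 [ 0.565  -0.2345  0.0484] [-1.0428  2.0265  2.1708]
```

```bash
python3 -m crank '[[0,0,0,0,0,0.02,0],[0,0,0,0,0,0.02,1],[0,0,0,0,0,0.02,1],[0,0,0,0,0,0.02,1],[0,0,0,0,0,0.02,1],[0,0,0,0,0,0.02,1],[0,0,0,0,0,0.02,1],[0,0,0,0,0,-1,1],[0,0,0,0,0,-2.5,1],[0,0,0,0,0,-3,1],[0,0,0,0,0,-3,1],[0,0,0,0,0,-3,1]]'; python3 - <<'E'
from h import *
go(.530,.298,.167,-.12);print(env.state()["width"],env.state()["position"])
for n in ("scene",): cv2.imwrite(f"pics/{n}11.png",eyes.read_camera(n)[:,:,::-1])
a=cv2.imread("pics/scene11.png")[100:250,120:280];cv2.imwrite("pics/scene11c.png",cv2.resize(a,None,fx=4,fy=4,interpolation=cv2.INTER_CUBIC))
E
```

```text
t: 22.08
position: [0.5643, -0.2344, 0.166]
ee_rot: [-2.064, -2.366, 0.001]
wrist_force: [-0.7, -0.5, 0.1]
width: 0.0854
turn [-0.002 -0.001  0.256] shift [13.304  0.954 -0.013] rows>=8.5
0.08536933940939198 [ 0.5643 -0.2344  0.166 ]
```

View pics/scene11c.png

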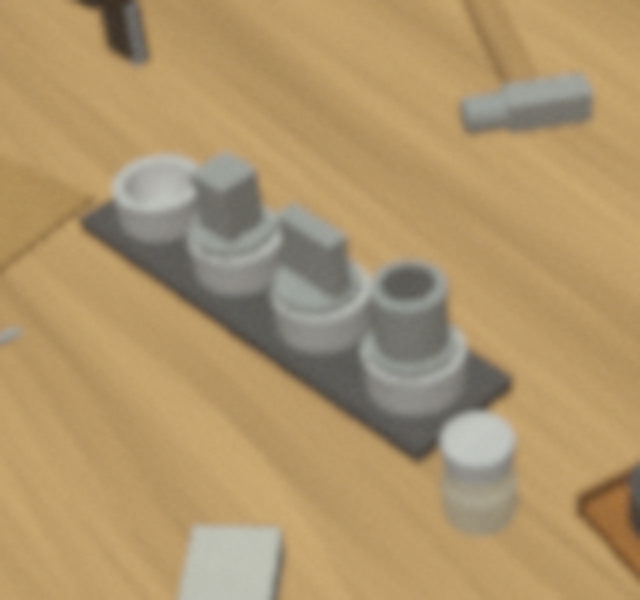

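The square die is seated in the third seat (236,235). Last is the pin.

```bash
python3 -m crank '[[0,0,0.26,13.3,0.95,0,1],[0,0,0.26,13.3,0.95,0,1],[0,0,0.26,13.3,0.95,0,1],[0,0,0.26,13.3,0.95,0,1],[0,0,0.26,13.3,0.95,0,1],[0,0,0.26,13.3,0.95,0,1],[0,0,0.26,13.3,0.95,0,1],[0,0,0.26,13.3,0.95,0,1],[0,0,0.26,13.3,0.95,0,1],[0,0,0.26,13.3,0.95,0,1],[0,0,0.26,13.3,0.95,0,1],[0,0,0.26,13.3,0.95,0,1]]'; python3 - <<'E'
from h import *
go(.530,.298,.047,-.12);print(env.state()["width"],env.state()["position"])
cv2.imwrite("pics/w12.png",eyes.read_camera("wrist")[:,:,::-1])
E
```

```text
t: 23.62
position: [0.5304, 0.2964, 0.1674]
ee_rot: [-2.356, -2.078, 0.001]
wrist_force: [0.4, -0.2, 0.2]
width: 0.0852
turn [-0.     0.    -0.005] shift [ 0.039 -0.014  3.01 ] rows>=1.9
0.08522021462217443 [0.5304 0.2964 0.1674]
```

View pics/w12.png

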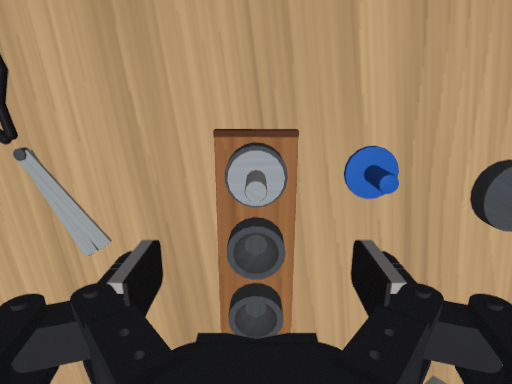

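```bash
python3 - <<'E'
from h import *
W=eyes.camera_info("wrist");T=eyes.camera_info("top")
for p in [(372,172),(346,172),(389,184)]:
  for z in (.0,.024,.064): print(p,z,onz(p,W,z))
print(onz((150,142),T,.02))
E
```

```text
(372, 172) 0.0 [0.6459 0.2811 0.    ]
(372, 172) 0.024 [0.6377 0.2875 0.024 ]
(372, 172) 0.064 [0.6241 0.2983 0.064 ]
(346, 172) 0.0 [ 0.62    0.2844 -0.    ]
(346, 172) 0.024 [0.6138 0.2906 0.024 ]
(346, 172) 0.064 [0.6035 0.3009 0.064 ]
(389, 184) 0.0 [0.6627 0.2665 0.    ]
(389, 184) 0.024 [0.6533 0.274  0.024 ]
(389, 184) 0.064 [0.6375 0.2867 0.064 ]
[0.6373 0.2865 0.02  ]
```

The near edge of the blue look‑alike is at x≈0.613 and the finger back reaches 0.587, so it clears. Gripping the pin at (256,188).

```bash
python3 -m crank '[[0,0,0,0.03,-0.01,1.2,1],[0,0,0,0.03,-0.01,2.2,1],[0,0,0,0.03,-0.01,2.8,1],[0,0,0,0.03,-0.01,3,1],[0,0,0,0.03,-0.01,3,1],[0,0,0,0.03,-0.01,3,0],[0,0,0,0.03,-0.01,3,0],[0,0,0,0.03,-0.01,3,0],[0,0,0,0.03,-0.01,3,0],[0,0,0,0.03,-0.01,3,0],[0,0,0,0.03,-0.01,3,0],[0,0,0,0.03,-0.01,3,0]]'; python3 - <<'E'
from h import *
s=env.state();print(s["width"],s["position"])
E
python3 -m crank '[[0,0,0,0,0,-1,0],[0,0,0,0,0,-2,0],[0,0,0,0,0,-3,0],[0,0,0,0,0,-3,0],[0,0,0,0,0,-3,0]]'; python3 - <<'E'
from h import *
go(.5748,-.3069,.165,.138);print(env.state()["width"],env.state()["position"])
E
```

```text
t: 25.18
position: [0.5301, 0.2991, 0.0481]
ee_rot: [-2.355, -2.08, -0.001]
wrist_force: [-1.4, 0.3, 5.0]
width: 0.0153
0.015269445338638566 [0.5301 0.2991 0.0481]
t: 25.8
position: [0.5297, 0.2987, 0.1659]
ee_rot: [-2.355, -2.079, 0.003]
wrist_force: [0.5, 0.1, -4.1]
width: 0.0152
turn [-0.002  0.001 -0.262] shift [-14.883   2.992   0.038] rows>=9.7
0.015232963303010962 [0.5297 0.2987 0.1659]
```

```bash
python3 -m crank '[[0,0,-0.26,-14.88,2.99,0,0],[0,0,-0.26,-14.88,2.99,0,0],[0,0,-0.26,-14.88,2.99,0,0],[0,0,-0.26,-14.88,2.99,0,0],[0,0,-0.26,-14.88,2.99,0,0],[0,0,-0.26,-14.88,2.99,0,0],[0,0,-0.26,-14.88,2.99,0,0],[0,0,-0.26,-14.88,2.99,0,0],[0,0,-0.26,-14.88,2.99,0,0],[0,0,-0.26,-14.88,2.99,0,0],[0,0,-0.26,-14.88,2.99,0,0],[0,0,-0.26,-14.88,2.99,0,0]]'; python3 -m crank '[[0,0,0,0,0,0,0],[0,0,0,0,0,0,0]]'; python3 - <<'E'
from h import *
go(.5748,-.3069,.047,.138);print(env.state()["width"],env.state()["position"])
for n in ("scene",): cv2.imwrite(f"pics/{n}13.png",eyes.read_camera(n)[:,:,::-1])
a=cv2.imread("pics/scene13.png")[90:240,100:260];cv2.imwrite("pics/scene13c.png",cv2.resize(a,None,fx=4,fy=4,interpolation=cv2.INTER_CUBIC))
E
```

```text
t: 27.3
position: [0.5744, -0.3061, 0.1656]
ee_rot: [-2.064, -2.364, 0.001]
wrist_force: [-0.0, 0.7, -3.7]
width: 0.0154
t: 27.55
position: [0.5753, -0.3055, 0.1678]
ee_rot: [2.064, 2.369, 0.0]
wrist_force: [0.0, -0.4, -2.5]
width: 0.0156
turn [ 0.     0.    -0.001] shift [-0.034 -0.017  3.019] rows>=1.9
0.015620201822556152 [ 0.5753 -0.3055  0.1678]
```

View pics/scene13c.png

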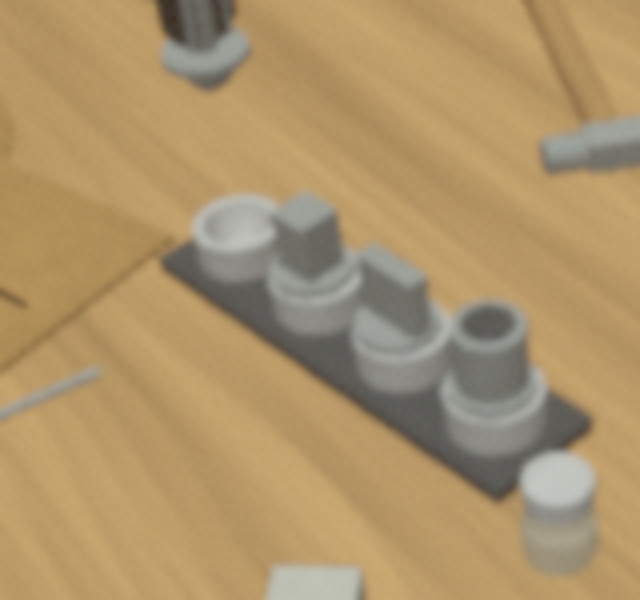

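The pin die hangs above the last seat, perhaps slightly tilted (flange ends (165,62) and (248,42)). Lowering gently.

```bash
python3 -m crank '[[0,0,0,-0.03,-0.01,1,0],[0,0,0,-0.03,-0.01,1.8,0],[0,0,0,-0.03,-0.01,2.3,0],[0,0,0,-0.03,-0.01,2.5,0],[0,0,0,-0.03,-0.01,2.7,0],[0,0,0,-0.03,-0.01,2.85,0],[0,0,0,-0.03,-0.01,2.95,0],[0,0,0,-0.03,-0.01,2.98,0],[0,0,0,-0.03,-0.01,3,0]]'; python3 - <<'E'
from h import *
s=env.state();print(s["width"],s["position"],s["wrist_force"])
for n in ("scene",): cv2.imwrite(f"pics/{n}14.png",eyes.read_camera(n)[:,:,::-1])
a=cv2.imread("pics/scene14.png")[90:240,100:260];cv2.imwrite("pics/scene14c.png",cv2.resize(a,None,fx=4,fy=4,interpolation=cv2.INTER_CUBIC))
E
```

```text
t: 28.72
position: [0.575, -0.3079, 0.0482]
ee_rot: [2.065, 2.367, 0.0]
wrist_force: [-1.6, 1.4, 1.8]
width: 0.0156
0.015576709832295208 [ 0.575  -0.3079  0.0482] [-1.5726  1.4019  1.7896]
```

View pics/scene14c.png

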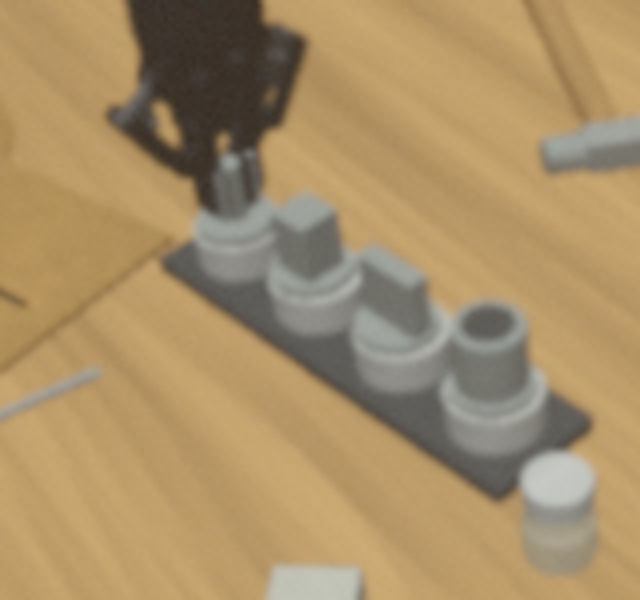

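The pin is in its seat, with its flange at the rim (236,230). Releasing and backing away.

```bash
python3 -m crank '[[0,0,0,0,0,0.02,0],[0,0,0,0,0,0.02,1],[0,0,0,0,0,0.02,1],[0,0,0,0,0,0.02,1],[0,0,0,0,0,0.02,1],[0,0,0,0,0,0.02,1],[0,0,0,0,0,0.02,1],[0,0,0,0,0,-1,1],[0,0,0,0,0,-2.5,1],[0,0,0,0,0,-4,1],[0,0,0,0,0,-4,1],[0,0,0,0,0,-4,1]]'
python3 - <<'E'
from h import *
for n in ("scene","top"): cv2.imwrite(f"pics/{n}15.png",eyes.read_camera(n)[:,:,::-1])
a=cv2.imread("pics/scene15.png")[120:240,120:260];cv2.imwrite("pics/scene15c.png",cv2.resize(a,None,fx=5,fy=5,interpolation=cv2.INTER_CUBIC))
E
```

```text
t: 30.28
position: [0.5749, -0.3078, 0.2074]
ee_rot: [2.065, 2.367, 0.0]
wrist_force: [0.4, 0.9, -0.3]
width: 0.085
```

View pics/scene15c.png

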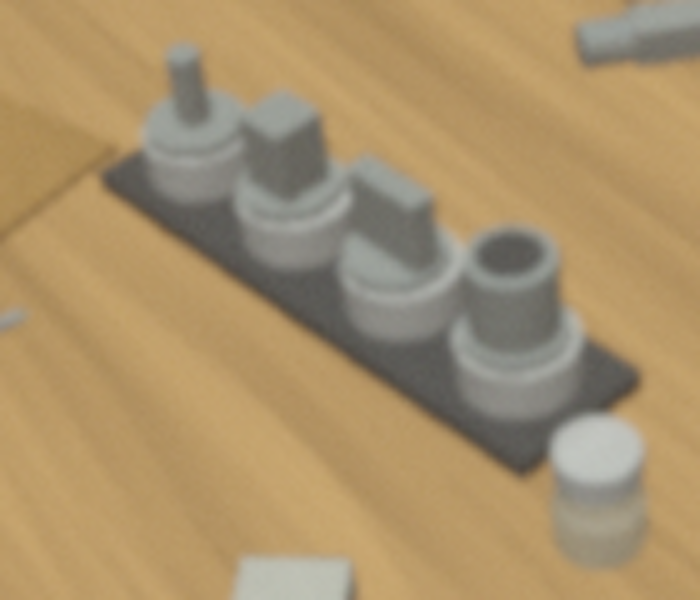

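View pics/top15.png

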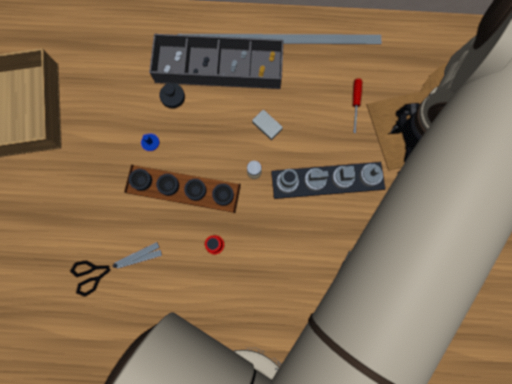

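```bash
python3 - <<'E'
from h import *
S=eyes.camera_info("scene");T=eyes.camera_info("top")
for n,s in dict(disc=(.5442,-.0871),bar=(.5544,-.1604),sq=(.5646,-.2336),pin=(.5748,-.3069)).items():
    f=lambda z:((proj((*s,z),S)-[120,120])*5+2).round(0)
    g=lambda z:((proj((*s,z),T)-[262,150])*6+2.5).round(0)
    print(n,"scene rim",f(.036),"fl",f(.042),"top",f(.082)," topcam fl",g(.042),"top",g(.082))
a=cv2.imread("pics/top15.png")[150:205,262:392];cv2.imwrite("pics/top15c.png",cv2.resize(a,None,fx=6,fy=6,interpolation=cv2.INTER_CUBIC))
go(.556,-.235,.24,.138); go(.548,-.34,.26,.138)
E
```

```text
disc scene rim [515. 338.] fl [515. 328.] top [510. 258.]  topcam fl [155. 186.] top [162. 164.]
bar scene rim [399. 263.] fl [398. 253.] top [390. 184.]  topcam fl [325. 172.] top [340. 149.]
sq scene rim [293. 195.] fl [291. 185.] top [280. 117.]  topcam fl [495. 158.] top [517. 135.]
pin scene rim [195. 132.] fl [193. 122.] top [180.  55.]  topcam fl [664. 143.] top [693. 120.]
turn [-0.002 -0.001 -0.002] shift [ 1.861 -0.212 -0.847] rows>=1.3
turn [-0.002 -0.001 -0.002] shift [-0.712 -0.767 -1.35 ] rows>=1.1
```

View pics/top15c.png

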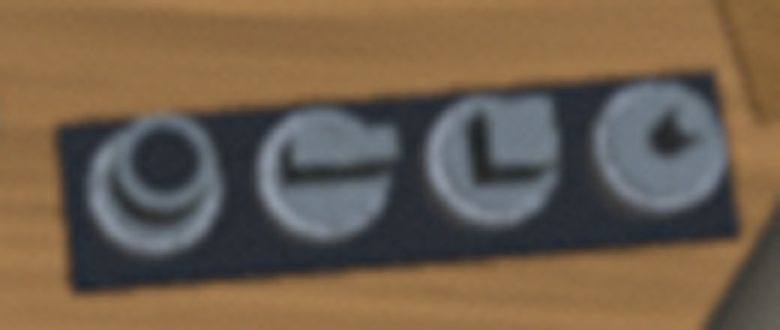

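```bash
python3 -m crank '[[0,0,0,1.86,-0.21,-0.85,1],[0,0,0,1.86,-0.21,-0.85,1],[0,0,0,1.86,-0.21,-0.85,1],[0,0,0,1.86,-0.21,-0.85,1],[0,0,0,1.86,-0.21,-0.85,1],[0,0,0,1.86,-0.21,-0.85,1]]'; python3 - <<'E'
from h import *
i=eyes.camera_info("wrist"); im=eyes.read_camera("wrist")[:,:,::-1]
cv2.imwrite("pics/w16.png",cv2.resize(im[0:300,160:360],None,fx=2,fy=2,interpolation=cv2.INTER_CUBIC))
for n,s in dict(disc=(.5442,-.0871),bar=(.5544,-.1604),sq=(.5646,-.2336),pin=(.5748,-.3069)).items():
    print(n,*[((proj((*s,z),i)-[160,0])*2+.5).round(0) for z in (.036,.042,.082)])
E
```

```text
t: 31.12
position: [0.5564, -0.2358, 0.2409]
ee_rot: [-2.066, -2.366, 0.001]
wrist_force: [0.7, 0.5, 0.3]
width: 0.0851
disc [207.  32.] [208.  29.] [209.   5.]
bar [207. 187.] [207. 187.] [209. 185.]
sq [207. 326.] [207. 328.] [209. 344.]
pin [207. 451.] [207. 455.] [208. 485.]
```

View pics/w16.png

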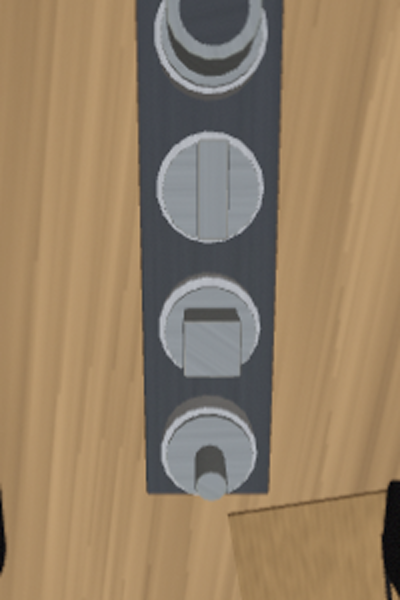

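All four flanges sit concentric on their rims (seat centres at rows ~30, 187, 328 and 455). The head tops are within 2–3 raw pixels of the positions predicted for fully home. Handing in.

```bash
python3 - <<'E'
from workcell import env
print(env.close_job(), env.state()["t"])
E
```

```text
the job is handed in; nothing more can be done
the job is handed in; nothing more can be done
```

All four dies are in the metal rack in reverse order, and I handed the job in at about t = 31 s of the 104 s allowed. From left to right the rack now holds disc, bar, square and pin; the wooden rack held pin, square, bar and disc.

- **Seating:** The last scene, top and wrist pictures show every die upright, with its flange on the rim and centred to about 1–2 mm. The head tops lay within about 1–3 pixels (roughly 2 mm) of where fully home dies should appear.
- **Jar and look-alikes:** The jar and the blue and red look-alikes stand where they were. The gripper was open and clear of everything.
- **What disagreed:** My first triangulation of the pin head from the scene and top cameras was off by about 3 mm. I corrected it with the wrist camera. The pin's dark head was hard to read in the final top picture, so I relied on the scene and wrist views for it. It also looked slightly tilted while carried, but straight once seated.

The system gave no verdict when I handed in.

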